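Load the cup lift

TASK

Load the pair of matching handleless white porcelain cups into the cup lift (the open steel box): stand both upright, side by side, on its sprung wooden platform and leave them there, so that the platform sinks under their weight. Set each cup down gently on the platform; do not drop it from a height and do not shove the platform down to its bottom stop.

Things in the scene. Friction and masses are not known exactly. Their poses are not given: they have to be found in the camera images.
- cup_a: First cup: identical handleless straight-sided white porcelain cup, open top: outer diameter 56 mm, 85 mm tall, wall 4.5 mm, 0.16 to 0.25 kg. Origin: centre of its underside; z up its axis (round: yaw is free). Stands on the counter (z = 0). Not the squat lidded sugar pot, the creamer with a handle or the taller glass tumblers.
- cup_b: Second cup: identical handleless straight-sided white porcelain cup, open top: outer diameter 56 mm, 85 mm tall, wall 4.5 mm, 0.16 to 0.25 kg. Origin: centre of its underside; z up its axis (round: yaw is free). Stands on the counter (z = 0). Not the squat lidded sugar pot, the creamer with a handle or the taller glass tumblers.
- lift_top (a point): Centre of the upper face of the sprung wooden platform (moves with it): 101 mm along its x by 191 mm along its y, z up, in a fixed steel box 128 x 218 mm, walls 12 mm, rim 85 mm above the counter. Empty, the face is 3 mm below the rim. Place and yaw vary. Two cups fit side by side along y, e.g. 47 mm either side of the centre.
- lift (a joint): How far the platform has sunk straight down, in m: 0 at the top (empty), 0.055 at its bottom stop. Spring 130 N/m, 0.3 N preload, damped; it stays level. One cup sinks it about 10 to 17 mm, two about 21 to 36 mm.
Not all that is in view belongs to the job. Leave any green or pink look-alike of the cup_a alone. Leave any purple look-alike of the cup_b alone.

How it is judged (in metres and radians):
On the way, in this order (a step that is already met when the one before it is completed fails the run):
1. one cup stands on the platform, released, and the platform has sunk under it (((x of cup_a in the frame of lift_top between -0.03 and 0.03 m and y of cup_a in the frame of lift_top between -0.08 and 0.08 m and z of cup_a in the frame of lift_top between -0.006 and 0.008 m and angle between cup_a's own z axis and vertical below 0.15 rad and contact force between cup_a and the fingers below 0.1 N) or (x of cup_b in the frame of lift_top between -0.03 and 0.03 m and y of cup_b in the frame of lift_top between -0.08 and 0.08 m and z of cup_b in the frame of lift_top between -0.006 and 0.008 m and angle between cup_b's own z axis and vertical below 0.15 rad and contact force between cup_b and the fingers below 0.1 N)) and value of joint lift above 0.006 m), for 0.2 s.
2. both cups stand on the platform, released, and it has sunk further (x of cup_a in the frame of lift_top between -0.03 and 0.03 m and y of cup_a in the frame of lift_top between -0.08 and 0.08 m and z of cup_a in the frame of lift_top between -0.006 and 0.008 m and angle between each of cup_a, cup_b's own z axis and vertical below 0.15 rad and contact force between each of cup_a, cup_b and the fingers below 0.1 N and x of cup_b in the frame of lift_top between -0.03 and 0.03 m and y of cup_b in the frame of lift_top between -0.08 and 0.08 m and z of cup_b in the frame of lift_top between -0.006 and 0.008 m and value of joint lift above 0.017 m), for 0.2 s.
At the end, for the whole second after the job is handed in: Both cups stand upright (within 8 degrees), released and at rest, directly on the platform (foot within 30 mm across and 80 mm along of its centre, from 6 mm below to 8 mm above its face), and the platform is sunk 17 to 45 mm (all of step 2 and linear speed of each of cup_a, cup_b below 0.03 m/s and value of joint lift below 0.045 m); the robot touches nothing.
It fails at once if the platform is shoved down to its bottom stop (sunk more than 51 mm) (value of joint lift above 0.051 m).
It fails at once if a cup is dropped or slammed onto the platform (platform sinks faster than 0.4 m/s) (velocity of joint lift above 0.4 m/s).
It also fails if it takes over 58 s, if anything falls off the work surface, if the arm or the gripper's body presses on something with over 40 N, if the wrist force passes 120 N, or if a joint passes its speed limit or range.

ROBOT

A 7-joint arm with a two-finger parallel gripper is mounted at the origin on the work surface. World frame = base frame: x ahead of the robot, y to its left, z up, the work surface at z = 0. Lengths are in m, angles in degrees, forces in N, time in s.
With the tool pointing down it reaches from about 0.425 to 0.8 m from the base axis. Payload 8.3 kg.
Tool frame: the origin (TCP) lies on the centre line of the jaws, within the pads' length; the fingertips stand 14 mm ahead of it and the grasp point (between the pads) lies 5 mm behind it; z points along the fingers, y is the line along which they close (so a half turn about z gives the same grasp; the last joint's range is limited). The gripper opens to 85 mm and grips with 20 to 120 N. Pads are 22 mm wide; open, the fingers measure 114 mm over their backs; the gripper's body (76 mm by 85 mm) begins 54 mm behind the grasp point. The pads swing forward as they close: fully open they stand 13 mm farther back than shut.
Start: joints at [-71.729, 21.967, 0.94, 78.501, -0.361, 79.538, -2.664], TCP at [0.233, 0.58, 0.245] pointing down, gripper open.
Joint ranges: [-169.22, 169.22], [-14.56, 117.87], [-87.37, 89.26], [10.42, 133.3], [-82.24, 262.24], [0.94, 117.77], [-172.7, 172.7]. Speed limits (degrees/s): [136.94, 136.94, 172.46, 172.46, 180, 180, 180].

INTERFACE

Orientations are given as [roll, pitch, yaw] about the fixed x, y, z axes, in that order (R = Rz(yaw) Ry(pitch) Rx(roll)).
In Python, from cell import status, camera, camera_model, ctrl gives the robot as it stands. The module is installed in compiled form; this text tells all that it offers.
- The arm moves only by the tool arm_command, never from a script. Its argument "targets" is a list that holds one entry, the list of rows, each a list of 7 numbers: the shift along the tool's x, y, z in mm, then the turn, a rotation vector about the tool's x, y, z in degrees, then the closure, from 0 (fully open) to 1 (shut). In form: [[[dx, dy, dz, rx, ry, rz, jaw], ...]]. A call has 1 to 20 rows; each row is the pose to reach, as a shift and turn from the pose commanded when the call began, along the tool's axes at that moment; what a row does not reach only later rows make up. A row lasts 1/8 s, in which the tool goes at most 62.5 mm and 10.7 degrees, less where a joint would pass 70% of its speed; a pose out of reach is approached as far as the arm can. A call with a gripper value outside its range is refused whole. The fingers move at their own pace and stop on an object; "grip_force" is the grip in N (left out, the last holds). Time passes only in rows, so rows that repeat a pose let the fingers close. It gives the time, the measured TCP pose, the force, the opening and the grip force at its end, in the units of the state.
- status.get_obs(): the state, without advancing time (a new reading comes with each control period).
- camera(name): name is "scene" or "top"; returns the picture (420x560x3 uint8, blue, green, red); there is no depth.
- camera_model(name): a dict with "fx", "fy", "cx", "cy" (pixels), "dist" ([k1, k2, p1, p2, k3] as OpenCV has them; the pictures are not rectified), "position" and "rotation" of the camera in the world. Camera axes: x right, y down, z forward; pixel columns grow to the right and rows downward; lengths in m; the calibration is good to about 2 mm. A picture is of the moment at which its call begins. camera_model takes no time and is no camera call.
- ctrl.close_job(): hands the job in; it is judged then, once.
The state is a dict: "time_s": time; "joint_positions": joint angles; "joint_vel": joint speeds; "joint_torque": joint torques, N m; "eef_pos": TCP position; "tcp_rot": TCP orientation; "force": force on the tool from outside, world axes, zero at the start; "ft_torque": the same for the moment, N m; "grip_width": finger opening in m; "grip_force": force on a finger pad.
Only numpy, scipy, OpenCV 4.12 (cv2) and the standard library are available. Lean on these libraries where they do the work, as an engineer would, in place of code of your own. Each camera call takes 0.05 s, during which the arm holds its last target. There are 200 camera calls.

## Working session

There is one attempt and no reset: what is moved stays moved. The work goes in short steps, Python scripts to look and compute and a tool call to move; the robot and the scene stay as the last step left them, time stands still between calls to the robot, and variables do not carry over. Pictures are saved under pics/ and viewed, at most 10 in all, crops included, and the job is handed in when it is done.

Besides the shell and the picture viewer there is one more tool, called in YAML: its name, and indented under it one key for each argument. arm_command: Moves the arm, as the interface text tells. Its arguments: {"type":"object","properties":{"targets":{"type":"array"},"grip_force":{"type":"number"}},"required":["targets"]}

```bash
mkdir -p pics
python3 - <<'E'
from cell import status,camera,camera_model
import cv2,numpy as np
for n in("top","scene"):
    cv2.imwrite(f"pics/{n}0.png",camera(n)); m=camera_model(n); print(n,{k:np.round(v,4).tolist() for k,v in m.items()})
o=status.get_obs(); print(o["time_s"],o["eef_pos"],o["tcp_rot"],o["grip_width"])
E
```

```text
top {'fx': 481.2491, 'fy': 481.2491, 'cx': 283.7574, 'cy': 211.0575, 'dist': [-0.0869, 0.0, 0.0, 0.0, 0.0], 'position': [0.4156, -0.0066, 1.0148], 'rotation': [-174.6242, -1.25, -91.2115]}
scene {'fx': 384.7648, 'fy': 384.7648, 'cx': 279.0423, 'cy': 213.6516, 'dist': [-0.0095, 0.0, 0.0, 0.0, 0.0], 'position': [1.081, -0.1462, 0.7495], 'rotation': [-139.7352, 0.1437, 77.6943]}
0.1 [0.23269795 0.57959974 0.24438186] [-1.79898442e+02 -9.82850665e-04  1.58123955e+02] 0.08550741637150615
```

View pics/top0.png

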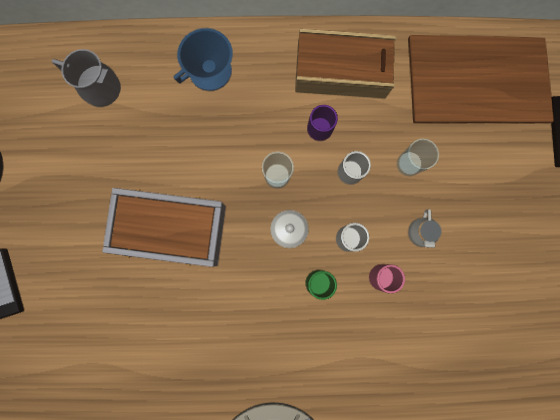

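View pics/scene0.png

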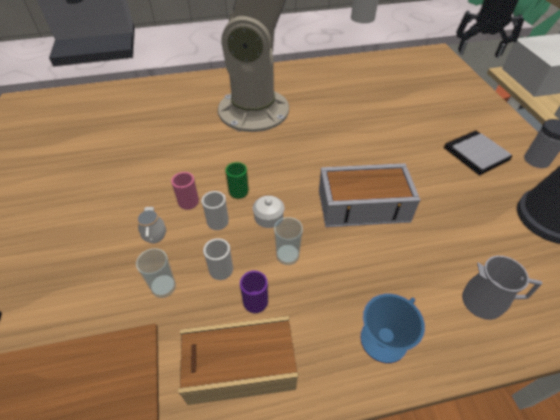

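Top view candidates:
- white cups at (356,166) and (354,237)
- glass tumblers at (277,170) and (422,155)
- sugar pot at (289,229)
- creamer at (427,232)
- coloured look-alikes: purple (322,123), green (322,284), pink (389,279)

The steel-rimmed lift is at (163,227). The wooden box at (345,65) is not the lift. I choose the two white straight-sided cups and will check them in a crop.

```bash
cat > h.py <<'E'
import cv2,numpy as np
from cell import status,camera,camera_model
from scipy.spatial.transform import Rotation as R
def rot(m): return R.from_euler('xyz',m["rotation"],degrees=True).as_matrix()
def K(m): return np.array([[m["fx"],0,m["cx"]],[0,m["fy"],m["cy"]],[0,0,1]])
def ray(n,px,z):
    m=camera_model(n); p=cv2.undistortPoints(np.float64(px).reshape(-1,1,2),K(m),np.array(m["dist"]))[:,0]
    d=np.c_[p,np.ones(len(p))]@rot(m).T; c=np.array(m["position"])
    return c+d*((z-c[2])/d[:,2])[:,None]
def proj(n,P):
    m=camera_model(n); Rm=rot(m).T
    return cv2.projectPoints(np.float64(P).reshape(-1,3),cv2.Rodrigues(Rm)[0],-Rm@np.array(m["position"]),K(m),np.array(m["dist"]))[0][:,0]
E
python3 - <<'E'
from h import *
im=cv2.imread("pics/top0.png"); sc=cv2.imread("pics/scene0.png")
a=cv2.resize(im[130:270,240:450],None,fx=3.6,fy=3.6,interpolation=cv2.INTER_CUBIC)[:, :750]
cv2.imwrite("pics/crop1.png",a)
b=cv2.resize(im[180:275,95:235],None,fx=5,fy=5,interpolation=cv2.INTER_CUBIC); cv2.imwrite("pics/crop2.png",b)
for n,l in(("top",[(356,166),(354,237)]),("scene",[(218,246),(215,200)])): print(n,ray(n,l,0.085).round(3).tolist())
E
```

```text
top [[0.589, -0.173, 0.085], [0.45, -0.164, 0.085]]
scene [[0.591, -0.173, 0.085], [0.458, -0.165, 0.085]]
```

View pics/crop1.png

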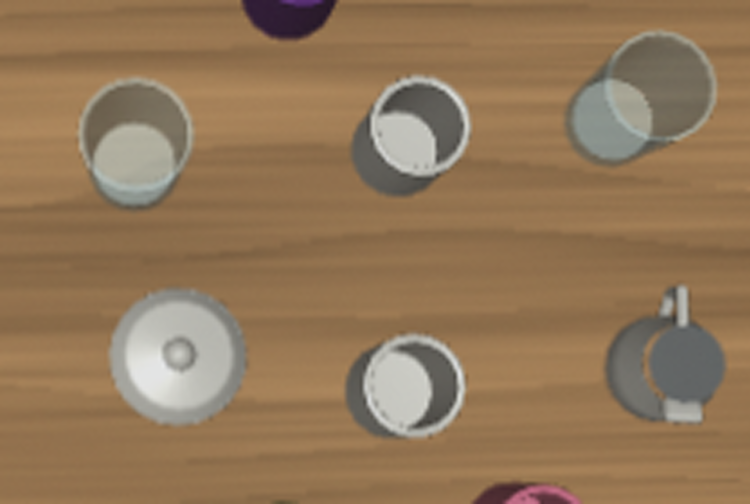

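View pics/crop2.png

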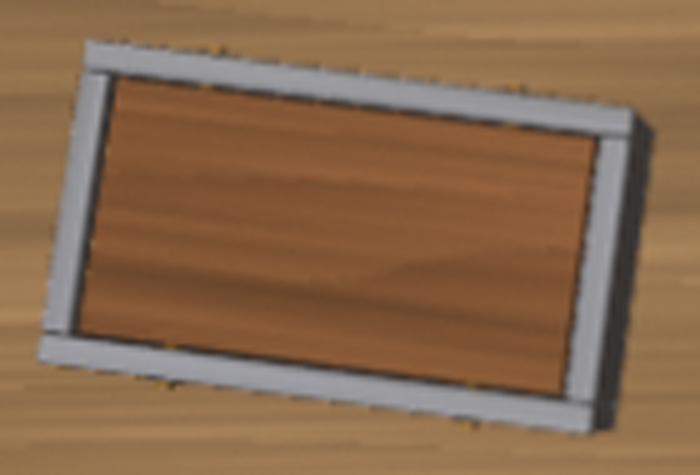

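The crop shows both cups are plain, open and handleless (rims at crop (420,126) and (414,385)). The lift's rim corners are at crop2 (87,40), (633,107), (592,432) and (38,360).

Run:
```python
from h import *
c=ray("top",[(356.4,164.8),(354.6,236.7)],.085); print(c.round(4).tolist())
for e in((56,)): 
  print("dia", [np.linalg.norm(np.diff(ray("top",p,.085),axis=0)).round(4) for p in ([(342.9,165),(370.2,165)],[(340.7,237),(368.8,237)])])
q=np.array([(87,40),(633,107),(592,432),(38,360)])/5+[95,180]-.4
Q=ray("top",q,.085); print(Q.round(4).tolist(),[np.linalg.norm(Q[i]-Q[i-1]).round(4) for i in range(4)]); C=Q.mean(0); v=Q[0]+Q[3]-Q[1]-Q[2]; v/=np.linalg.norm(v)
print("centre",C.round(4),"y axis",v.round(3),"yaw",np.degrees(np.arctan2(v[1],v[0]))-90, "slots",(C+.047*v).round(4),(C-.047*v).round(4))
sc=ray("top",[(277,165),(426,150),(289,229),(322,284),(389,279),(430,232),(322,118)],.085);print(sc.round(3).tolist())
for s in "scene",: print(proj(s,np.vstack([c,Q])).round(1).tolist())
o=status.get_obs(); p=np.array(o["eef_pos"]); T=R.from_euler('xyz',o["tcp_rot"],degrees=True).as_matrix()
for t in c: print("delta tool mm at same z",(T.T@(np.r_[t[:2],p[2]]-p)*1000).round(1), "z", p[2])
```

```text
[[0.5915, -0.1738, 0.085], [0.4501, -0.1652, 0.085]]
dia [np.float64(0.0542), np.float64(0.055)]
[[0.5552, 0.3065, 0.085], [0.5247, 0.0924, 0.085], [0.3994, 0.1094, 0.085], [0.4306, 0.3244, 0.085]] [np.float64(0.1259), np.float64(0.2163), np.float64(0.1264), np.float64(0.2173)]
centre [0.4775 0.2082 0.085 ] y axis [0.143 0.99  0.   ] yaw -8.200278695566098 slots [0.4842 0.2547 0.085 ] [0.4708 0.1617 0.085 ]
[[0.594, -0.017, 0.085], [0.62, -0.315, 0.085], [0.468, -0.038, 0.085], [0.361, -0.099, 0.085], [0.367, -0.23, 0.085], [0.456, -0.315, 0.085], [0.687, -0.109, 0.085]]
[[217.7, 246.4], [214.6, 197.7], [420.7, 198.0], [329.2, 203.2], [321.0, 166.0], [405.4, 161.8]]
delta tool mm at same z [-613.7 -565.5    1. ] z 0.24438186243015164
delta tool mm at same z [-479.3 -610.2    1.1] z 0.24438186243015164
```

arm_command:
  targets:
    - [[-614, -566, 1, 0, 0, 76, 0], [-614, -566, 1, 0, 0, 76, 0], [-614, -566, 1, 0, 0, 76, 0], [-614, -566, 1, 0, 0, 76, 0], [-614, -566, 1, 0, 0, 76, 0], [-614, -566, 1, 0, 0, 76, 0], [-614, -566, 1, 0, 0, 76, 0], [-614, -566, 1, 0, 0, 76, 0], [-614, -566, 1, 0, 0, 76, 0], [-614, -566, 1, 0, 0, 76, 0], [-614, -566, 1, 0, 0, 76, 0], [-614, -566, 1, 0, 0, 76, 0], [-614, -566, 1, 0, 0, 76, 0], [-614, -566, 1, 0, 0, 76, 0], [-614, -566, 1, 0, 0, 76, 0], [-614, -566, 1, 0, 0, 76, 0], [-614, -566, 1, 0, 0, 76, 0], [-614, -566, 1, 0, 0, 76, 0]]
  grip_force: 40

```text
time_s: 2.35
eef_pos: [0.5918, -0.1728, 0.2445]
tcp_rot: [180.0, -0.0, 82.2]
force: [0.3, -0.1, -0.4]
grip_width: 0.0856
grip_force: 0.0
```

arm_command:
  targets:
    - [[0, 0, 50, 0, 0, 0, 0], [0, 0, 100, 0, 0, 0, 0], [0, 0, 130, 0, 0, 0, 0], [0, 0, 155, 0, 0, 0, 0], [0, 0, 175, 0, 0, 0, 0], [0, 0, 184, 0, 0, 0, 0], [0, 0, 184, 0, 0, 0, 0], [0, 0, 184, 0, 0, 0, 1], [0, 0, 184, 0, 0, 0, 1], [0, 0, 184, 0, 0, 0, 1], [0, 0, 184, 0, 0, 0, 1], [0, 0, 184, 0, 0, 0, 1], [0, 0, 184, 0, 0, 0, 1], [0, 0, 184, 0, 0, 0, 1]]

```text
time_s: 4.1
eef_pos: [0.5926, -0.1744, 0.0617]
tcp_rot: [179.9, 0.0, 82.1]
force: [-0.5, 0.1, 6.0]
grip_width: 0.0554
grip_force: 41.6
```

arm_command:
  targets:
    - [[0, 0, -8, 0, 0, 0, 1], [0, 0, -30, 0, 0, 0, 1], [0, 0, -70, 0, 0, 0, 1], [0, 0, -120, 0, 0, 0, 1], [0, 0, -160, 0, 0, 0, 1], [0, 0, -160, 0, 0, 0, 1], [0, 0, -160, 0, 0, 0, 1], [0, 0, -160, 0, 0, 0, 1], [0, 0, -160, 0, 0, 0, 1]]

```text
time_s: 5.22
eef_pos: [0.5912, -0.1738, 0.219]
tcp_rot: [-179.9, 0.0, 82.1]
force: [1.2, -1.0, -1.7]
grip_width: 0.0554
grip_force: 43.2
```

Run:
```python
from h import *
im=camera("scene"); cv2.imwrite("pics/s1.png",im)
o=status.get_obs(); p=np.array(o["eef_pos"]); T=R.from_euler('xyz',o["tcp_rot"],degrees=True).as_matrix()
print(p,o["tcp_rot"],o["force"],o["grip_width"])
for t in([.4842,.2547],[.4708,.1617]): print((T.T@(np.r_[t,p[2]]-p)*1000).round(1))
```

```text
[ 0.59136899 -0.17384688  0.21929226] [-1.79898886e+02  6.36870007e-03  8.21261141e+01] [ 0.77981936  0.59530861 -1.35355884] 0.054886952835851516
[ 4.098e+02 -1.649e+02  2.000e-01]
[ 3.159e+02 -1.654e+02  3.000e-01]
```

View pics/s1.png

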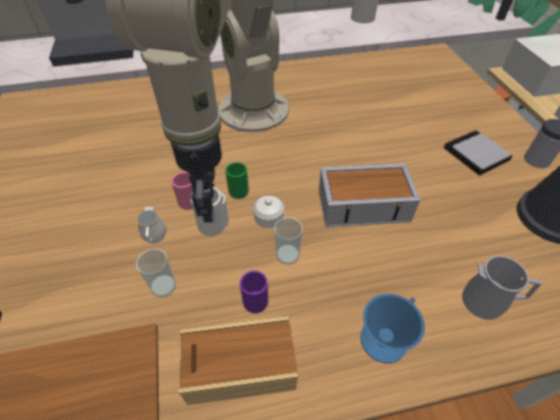

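The cup is held at (210,212), just over where the near cup stands in this view. Next I carry it to the far slot.

arm_command:
  targets:
    - [[25, -10, 0, 0, 0, 0, 1], [70, -28, 0, 0, 0, 0, 1], [120, -48, 0, 0, 0, 0, 1], [170, -68, 0, 0, 0, 0, 1], [220, -88, 0, 0, 0, 0, 1], [270, -109, 0, 0, 0, 0, 1], [320, -129, 0, 0, 0, 0, 1], [365, -147, 0, 0, 0, 0, 1], [395, -159, 0, 0, 0, 0, 1], [410, -165, 0, 0, 0, 0, 1], [410, -165, 0, 0, 0, 0, 1], [410, -165, 0, 0, 0, 0, 1], [410, -165, 0, 0, 0, 0, 1], [410, -165, 0, 0, 0, 0, 1]]

```text
time_s: 7.02
eef_pos: [0.4849, 0.2537, 0.2204]
tcp_rot: [180.0, 0.0, 82.0]
force: [-0.8, -0.6, -1.9]
grip_width: 0.0553
grip_force: 43.3
```

Run:
```python
from h import *
f=[]
for i in range(12):
    im=camera("top"); f.append(status.get_obs()["force"])
o=status.get_obs(); print(np.mean(f,0),np.std(f,0),o["eef_pos"],o["tcp_rot"],o["time_s"])
cv2.imwrite("pics/t2.png",cv2.resize(im[150:290,60:260],None,fx=4,fy=4,interpolation=cv2.INTER_CUBIC))
```

```text
[-0.11212154 -0.35809455 -2.4936043 ] [0.51108457 0.4151917  0.58949993] [0.48447173 0.25474378 0.2202571 ] [-1.79995835e+02  6.09846961e-03  8.21295466e+01] 7.625
```

View pics/t2.png

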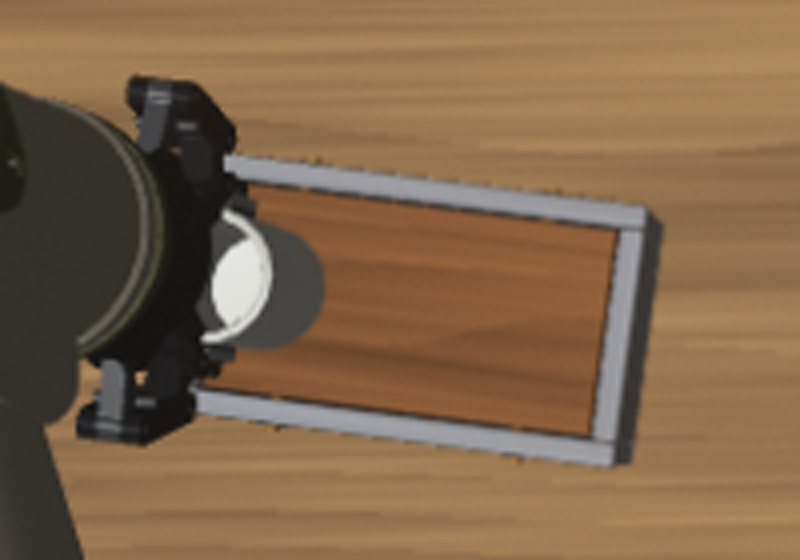

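The cup hangs upright over the lift's far end (crop (240,280)) and weighs about 2.1–2.4 N. I will lower it gently.

arm_command:
  targets:
    - [[0, 0, 20, 0, 0, 0, 1], [0, 0, 45, 0, 0, 0, 1], [0, 0, 60, 0, 0, 0, 1], [0, 0, 68, 0, 0, 0, 1], [0, 0, 72, 0, 0, 0, 1], [0, 0, 75, 0, 0, 0, 1], [0, 0, 78, 0, 0, 0, 1], [0, 0, 81, 0, 0, 0, 1], [0, 0, 84, 0, 0, 0, 1], [0, 0, 86, 0, 0, 0, 1], [0, 0, 88, 0, 0, 0, 1], [0, 0, 88, 0, 0, 0, 1], [0, 0, 88, 0, 0, 0, 1], [0, 0, 88, 0, 0, 0, 1]]

```text
time_s: 9.38
eef_pos: [0.4845, 0.2548, 0.1323]
tcp_rot: [-180.0, -0.0, 82.1]
force: [1.1, 1.2, -0.3]
grip_width: 0.055
grip_force: 43.4
```

Run:
```python
from h import *
f=[]
for i in range(10):
    camera("top"); f.append(status.get_obs()["force"])
o=status.get_obs(); print(np.mean(f,0),o["eef_pos"],o["grip_width"])
```

```text
[ 1.12364803  0.1343366  -0.39495356] [0.48446696 0.25475089 0.13228722] 0.05550031408072426
```

arm_command:
  targets:
    - [[0, 0, 0, 0, 0, 0, 0.2], [0, 0, 0, 0, 0, 0, 0], [0, 0, 0, 0, 0, 0, 0], [0, 0, 0, 0, 0, 0, 0], [0, 0, 0, 0, 0, 0, 0], [0, 0, 0, 0, 0, 0, 0], [0, 0, -10, 0, 0, 0, 0], [0, 0, -30, 0, 0, 0, 0], [0, 0, -60, 0, 0, 0, 0], [0, 0, -90, 0, 0, 0, 0], [0, 0, -112, 0, 0, 0, 0], [0, 0, -112, 0, 0, 0, 0]]

```text
time_s: 11.38
eef_pos: [0.4855, 0.2551, 0.2467]
tcp_rot: [179.8, -0.2, 82.1]
force: [0.5, -0.2, -1.1]
grip_width: 0.0853
grip_force: 0.0
```

Run:
```python
from h import *
im=camera("scene"); cv2.imwrite("pics/s3.png",cv2.resize(im[130:250,290:450],None,fx=4,fy=4,interpolation=cv2.INTER_CUBIC))
o=status.get_obs(); p=np.array(o["eef_pos"]); T=R.from_euler('xyz',o["tcp_rot"],degrees=True).as_matrix()
print(p,o["tcp_rot"],o["time_s"],o["grip_width"])
t=[.4501,-.1652]; print((T.T@(np.r_[t,p[2]]-p)*1000).round(1))
```

```text
[0.48486808 0.25482574 0.24513561] [ 1.79929521e+02 -7.57110516e-02  8.21196205e+01] 11.425 0.08537886528038859
[-420.8   23.1   -0.5]
```

View pics/s3.png

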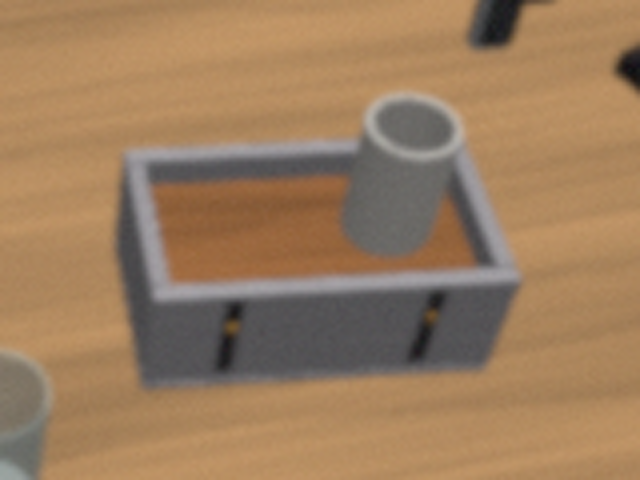

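The first cup stands upright on the sunken platform, with its rim at crop (412,125). Now for the second cup.

arm_command:
  targets:
    - [[-60, 3, 0, 0, 0, 0, 0], [-120, 7, 0, 0, 0, 0, 0], [-180, 10, 0, 0, 0, 0, 0], [-240, 13, 0, 0, 0, 0, 0], [-300, 17, 0, 0, 0, 0, 0], [-350, 20, 0, 0, 0, 0, 0], [-395, 22, 0, 0, 0, 0, 0], [-421, 23, 0, 0, 0, 0, 0], [-421, 23, 0, 0, 0, 0, 0], [-421, 23, 0, 0, 0, 0, 0], [-421, 23, 0, 0, 0, 0, 0]]

```text
time_s: 12.8
eef_pos: [0.4498, -0.1641, 0.2439]
tcp_rot: [-180.0, -0.0, 82.3]
force: [0.4, -0.3, -1.0]
grip_width: 0.0856
grip_force: 0.0
```

Run:
```python
from h import *
im=camera("scene"); cv2.imwrite("pics/s4.png",cv2.resize(im[130:270,140:320],None,fx=4,fy=4,interpolation=cv2.INTER_CUBIC))
o=status.get_obs(); print(o["eef_pos"],o["tcp_rot"],o["joint_positions"])
```

```text
[ 0.44979441 -0.16421581  0.24403315] [-1.79969358e+02 -8.50073635e-03  8.22498819e+01] [-32.27651913   3.82546339  51.50769237 102.42337305  -3.09779816
  75.24586222  12.21008298]
```

View pics/s4.png

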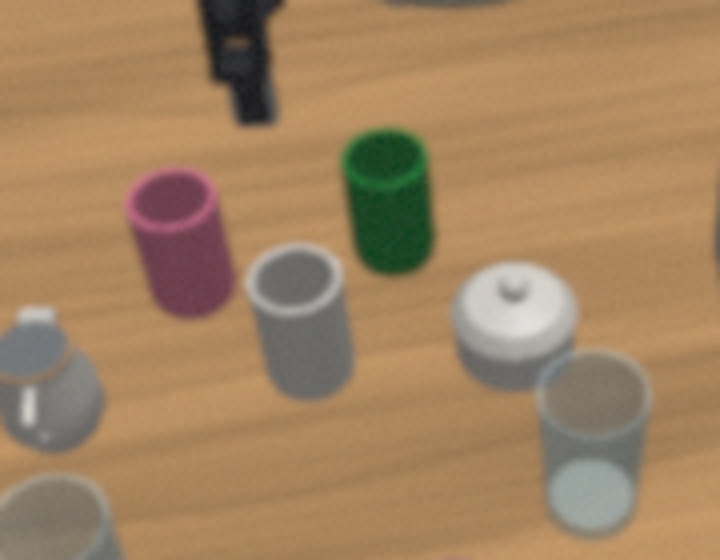

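The second cup stands untouched (rim at crop (296,279)) with clear room for the fingers. I go down and grasp it.

arm_command:
  targets:
    - [[0, 1, 50, 0, 0, 0, 0], [0, 1, 100, 0, 0, 0, 0], [0, 1, 130, 0, 0, 0, 0], [0, 1, 155, 0, 0, 0, 0], [0, 1, 175, 0, 0, 0, 0], [0, 1, 184, 0, 0, 0, 0], [0, 1, 184, 0, 0, 0, 0], [0, 1, 184, 0, 0, 0, 1], [0, 1, 184, 0, 0, 0, 1], [0, 1, 184, 0, 0, 0, 1], [0, 1, 184, 0, 0, 0, 1], [0, 1, 184, 0, 0, 0, 1], [0, 1, 184, 0, 0, 0, 1], [0, 1, 184, 0, 0, 0, 1]]

```text
time_s: 14.6
eef_pos: [0.4513, -0.1657, 0.0613]
tcp_rot: [179.9, -0.0, 82.1]
force: [-1.0, 0.3, 5.1]
grip_width: 0.0542
grip_force: 40.9
```

arm_command:
  targets:
    - [[0, 0, -8, 0, 0, 0, 1], [0, 0, -30, 0, 0, 0, 1], [0, 0, -70, 0, 0, 0, 1], [0, 0, -120, 0, 0, 0, 1], [0, 0, -160, 0, 0, 0, 1], [0, 0, -160, 0, 0, 0, 1], [0, 0, -160, 0, 0, 0, 1], [0, 0, -160, 0, 0, 0, 1], [0, 0, -160, 0, 0, 0, 1]]

```text
time_s: 15.72
eef_pos: [0.45, -0.1655, 0.2194]
tcp_rot: [-179.9, 0.0, 82.1]
force: [-0.7, 0.1, -1.7]
grip_width: 0.0539
grip_force: 42.8
```

Run:
```python
from h import *
f=[]
for i in range(10): camera("top"); f.append(status.get_obs()["force"])
o=status.get_obs(); p=np.array(o["eef_pos"]); T=R.from_euler('xyz',o["tcp_rot"],degrees=True).as_matrix()
print(p,o["tcp_rot"],np.mean(f,0),o["grip_width"])
for t in([.4708,.1617],): print((T.T@(np.r_[t,p[2]]-p)*1000).round(1))
```

```text
[ 0.45060528 -0.16558428  0.22030332] [-1.79998634e+02  2.43064569e-03  8.21289851e+01] [-0.01785718  0.32041713 -1.76389763] 0.05458446524778932
[327.  -24.8  -0. ]
```

arm_command:
  targets:
    - [[25, -2, 0, 0, 0, 0, 1], [70, -5, 0, 0, 0, 0, 1], [120, -9, 0, 0, 0, 0, 1], [170, -13, 0, 0, 0, 0, 1], [220, -17, 0, 0, 0, 0, 1], [265, -20, 0, 0, 0, 0, 1], [300, -23, 0, 0, 0, 0, 1], [320, -24, 0, 0, 0, 0, 1], [327, -25, 0, 0, 0, 0, 1], [327, -25, 0, 0, 0, 0, 1], [327, -25, 0, 0, 0, 0, 1], [327, -25, 0, 0, 0, 0, 1]]

```text
time_s: 17.73
eef_pos: [0.4708, 0.1607, 0.2204]
tcp_rot: [180.0, -0.0, 82.0]
force: [-0.1, -0.0, -2.7]
grip_width: 0.0541
grip_force: 42.8
```

Run:
```python
from h import *
f=[]
for i in range(12): camera("top"); f.append(status.get_obs()["force"])
im=camera("scene"); cv2.imwrite("pics/s5.png",cv2.resize(im[60:250,270:450],None,fx=3,fy=3,interpolation=cv2.INTER_CUBIC))
o=status.get_obs(); print(o["eef_pos"],o["tcp_rot"],np.mean(f,0))
```

```text
[0.47060154 0.16179427 0.22027451] [-1.79996434e+02  5.35183243e-03  8.21347801e+01] [ 0.02130587  0.01855858 -1.86836944]
```

View pics/s5.png

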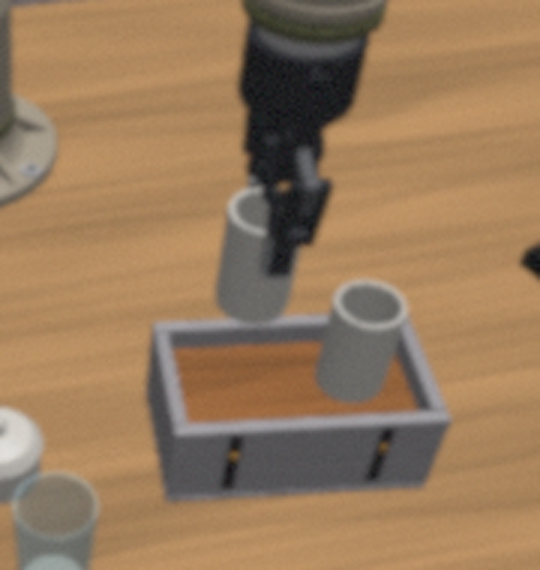

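The second cup hangs upright beside the first, which still stands (rims at crop (258,212) and (368,305)). I lower it gently.

arm_command:
  targets:
    - [[0, 0, 20, 0, 0, 0, 1], [0, 0, 50, 0, 0, 0, 1], [0, 0, 70, 0, 0, 0, 1], [0, 0, 80, 0, 0, 0, 1], [0, 0, 85, 0, 0, 0, 1], [0, 0, 88, 0, 0, 0, 1], [0, 0, 91, 0, 0, 0, 1], [0, 0, 94, 0, 0, 0, 1], [0, 0, 97, 0, 0, 0, 1], [0, 0, 99, 0, 0, 0, 1], [0, 0, 101, 0, 0, 0, 1], [0, 0, 102, 0, 0, 0, 1], [0, 0, 102, 0, 0, 0, 1], [0, 0, 102, 0, 0, 0, 1], [0, 0, 102, 0, 0, 0, 1]]

```text
time_s: 20.25
eef_pos: [0.4706, 0.1618, 0.1184]
tcp_rot: [180.0, -0.0, 82.1]
force: [0.9, 0.3, -0.3]
grip_width: 0.0543
grip_force: 42.9
```

Run:
```python
from h import *
f=[]
for i in range(12): camera("top"); f.append(status.get_obs()["force"])
o=status.get_obs(); print(o["eef_pos"],np.mean(f,0))
```

```text
[0.47063958 0.1617688  0.11829771] [ 0.39464613  0.16574384 -0.64423488]
```

Most of the weight now rests on the platform, so I release and retreat upward.

arm_command:
  targets:
    - [[0, 0, 0, 0, 0, 0, 0.2], [0, 0, 0, 0, 0, 0, 0], [0, 0, 0, 0, 0, 0, 0], [0, 0, 0, 0, 0, 0, 0], [0, 0, 0, 0, 0, 0, 0], [0, 0, 0, 0, 0, 0, 0], [0, 0, -10, 0, 0, 0, 0], [0, 0, -30, 0, 0, 0, 0], [0, 0, -60, 0, 0, 0, 0], [0, 0, -100, 0, 0, 0, 0], [0, 0, -140, 0, 0, 0, 0], [0, 0, -140, 0, 0, 0, 0], [0, 0, -140, 0, 0, 0, 0]]

```text
time_s: 22.48
eef_pos: [0.4704, 0.1617, 0.2582]
tcp_rot: [-180.0, -0.0, 82.1]
force: [-0.3, -0.3, -0.5]
grip_width: 0.0852
grip_force: 0.0
```

Run:
```python
from h import *
im=camera("scene"); cv2.imwrite("pics/s6.png",cv2.resize(im[60:250,270:450],None,fx=3,fy=3,interpolation=cv2.INTER_CUBIC))
o=status.get_obs(); print(o["eef_pos"],o["force"],o["grip_width"],o["time_s"])
C=np.array([.4775,.2082]); v=np.array([.143,.99])
for s in(.047,-.047):
  for d in (.022,.028,.034): print(s,d,((proj("scene",np.r_[C+s*v,.167-d-.0-.0])-[270,60])*3).round(0))
```

```text
[0.47012862 0.16158045 0.25759951] [-0.16583719  0.43164464  0.1881388 ] 0.08540465130126669 22.525
0.047 0.022 [[371. 306.]]
0.047 0.028 [[369. 312.]]
0.047 0.034 [[367. 318.]]
-0.047 0.022 [[251. 312.]]
-0.047 0.028 [[250. 318.]]
-0.047 0.034 [[249. 324.]]
```

View pics/s6.png

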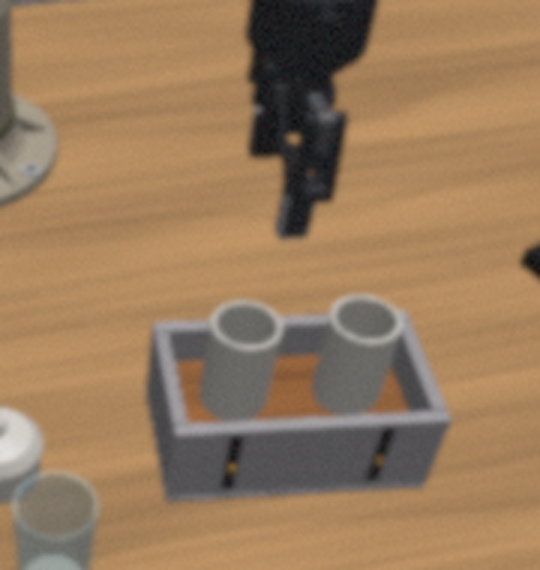

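Both cups stand upright side by side (rims at crop (246,325) and (366,320)), with the platform sunk about 30 mm or slightly more. The gripper is clear above them.

```bash
python3 -c "
from cell import ctrl
print(ctrl.close_job())"
```

```text
the job is handed in; nothing more can be done
None
```

Both cups are upright and released, side by side on the lift platform, which has sunk roughly 30 mm; the job was handed in at about 22.5 s, but no verdict came back.

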